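# Put the small grinder back on its house setting and lock it

### The arm

A 7-joint arm with a two-finger parallel gripper is mounted at the origin on a cart in front of the work surface, level with it; the furniture and walls round the work are solid. World frame = base frame: x ahead of the robot, y to its left, z up, the work surface at z = 0. Lengths are in m, angles in rad, forces in N, time in s.
With the tool pointing down it reaches from about 0.35 to 0.775 m from the base axis. Payload 3.1 kg.
Tool frame: the origin (TCP) lies midway between the tips of the shut fingers; the grasp point (between the pads) lies 19 mm behind it (arm.grip_depth is the distance from the TCP to the grasp point, in m); z points along the fingers, x is the direction in which the jaws open and shut, and the axes are right-handed (so a half turn about z gives the same grasp; the last joint's range is limited). The gripper opens to 85 mm and grips with 20 to 120 N. Pads are 22 mm wide; open, the fingers measure 114 mm over their backs; the gripper's body (76 mm by 85 mm) begins 54 mm behind the grasp point. The pads swing forward as they close: fully open they stand 13 mm farther back than shut.
Start: joints at [1.246, 0.311, 0.014, 1.512, -0.004, 1.319, -0.027], TCP at [0.154, -0.528, 0.231] pointing down, gripper open.
Joint ranges: [-2.7, 2.7], [-0.3, 1.91], [-1.27, 1.3], [0.12, 2.57], [-1.44, 4.58], [0.2, 2.03], [-3.05, 3.05]. Speed limits (rad/s): [2.79, 2.79, 3.14, 3.14, 3.14, 3.14, 3.14].

### API

Orientations are given as a rotation vector (axis times angle).
In Python, from station import arm gives the robot as it stands.
- The arm moves only by the tool jog_arm, never from a script. Its argument "steps" is a list of rows, each an object of numbers: "tx", "ty", "tz": the shift along the tool's x, y, z in mm; "turn": the turn about the tool's z in degrees. A call has exactly 10 rows; each row is the pose to reach, as a shift and turn from the pose commanded when the call began, along the tool's axes at that moment; what a row does not reach only later rows make up. A row lasts 1/12 s, in which the tool goes at most 41.7 mm and 7.16 degrees, less where a joint would pass 70% of its speed; a pose out of reach is approached as far as the arm can. A call with a gripper value outside its range is refused whole. "gripper" is the closure, from 0 (fully open) to 1 (shut), set as the call begins (left out, the last holds). The fingers move at their own pace and stop on an object; "grip_force" is the grip in N (left out, the last holds). Time passes only in rows, so rows that repeat a pose let the fingers close, or fill a call up. It gives the time, the measured TCP pose, the force and the opening at its end, in the units of the state.
- arm.get_state(): the state, without advancing time (a new reading comes with each control period).
- arm.read_camera(name): name is "scene" or "top" or "wrist"; returns a dict with "image" (420x560x3 uint8, red, green, blue), "depth" (420x560 float32, m along the optical axis (not along the pixel's ray), 0 where there is no reading), "fx", "fy", "cx", "cy" (pixels), "extrinsics" (4x4, takes a point from world to camera coordinates). Camera axes: x right, y down, z forward; pixel columns grow to the right and rows downward; lengths in m; the calibration is good to about 2 mm. A picture is of the moment at which its call begins.
- arm.sign_off(): hands the job in, once; it reports no verdict.
The state is a dict: "time": time; "joint_positions": joint angles; "qd": joint speeds; "effort": joint torques, N m; "eef_pos": TCP position; "tool_rot": TCP orientation; "force": force on the tool from outside, world axes, zero at the start; "moment": the same for the moment, N m; "finger_gap": finger opening in m.
Only numpy, scipy, OpenCV 4.12 (cv2) and the standard library are available. Lean on these libraries where they do the work, as an engineer would, in place of code of your own. Each camera call takes 0.05 s, during which the arm holds its last target.

### The job

The small coffee grinder was left set too coarse after cleaning. Gently, with a fingertip, flick the edge of the lobed wheel on its front clockwise (as you see it from the robot's side), click by click, until the lobe with the white line stands at the top in line with the white pointer, without running on past it; then push the lock slide on top of the grinder forward, towards the wheel, until its fork is fully home over that lobe. Nothing is to be picked up, and the cup under the chute and the things beside the grinder stay where they are.

Things in the scene. Friction and masses are not known exactly. Their poses are not given: they have to be found in the camera images.
- dose_grinder: small low grey coffee grinder with a black lobed wheel on its front (not the tall one in the corner); fixed, 215 mm long, 104 wide, 195 high. Origin under the middle of its foot plate, z up, x from its front (wheel) to its back: at yaw 0 the wheel faces the robot. Flat housing top 84 mm wide at z = 155 mm, x = -82 to +108 mm; on it a lidded loading cup, 70 mm across, centred at x = +68 mm
- wheel_hub (a point): centre of the wheel on its axle (95 mm ahead of the grinder's origin, 125 mm up; the axle runs along the grinder's x). The wheel is 20 mm wide along the axle: a hub of radius 36 mm with 8 lobes like short spokes, 9 mm wide with round tips at radius 52.5 mm. At every click one lobe stands straight up; its neighbours lean 45 degrees, tips about 39 mm above the axle
- wheel (a joint): wheel angle (rad), + = clockwise seen from the front, its top moving to the grinder's -y. 0 = white line at the pointer. It springs into clicks 0.785 rad (45 deg) apart, tipping over half-way; 1 to 2 N at the rim moves it. Starts 2 to 4 clicks below 0; stops at -3.6 and +1.9. A fingertip 41 to 45 mm above the axle moved level from +y to -y carries the upright lobe one click and then slips off
- wheel_line (a point): tip of the one lobe that has a white line (4.5 mm wide, on its front face and over its rim); on the rim, in the middle of its 20 mm width, 52.5 mm from the axle
- pointer (a point): top of the small fixed white pointer on the front edge of the housing's top, 5 mm wide, 9 mm long, just behind the wheel's topmost point, 164 mm above the worktop
- lock (a joint): travel of the lock slide (m): 0 = open (at the start 0 to 1 mm), 0.022 = home at its stop; grows as it moves towards the wheel (grinder's -x). 1 to 2 N moves it. Its two prongs, 12 mm apart, 163 to 173 mm above the worktop, end 12 mm behind the wheel when open and reach about 10 mm over its width when home, either side of the upright lobe; they go in only when one stands upright
- lock_tab (a point): middle of the top edge of the lock slide's upright steel thumb tab, 193 mm above the worktop. The tab is 7 mm thick along the grinder's x, 28 mm wide along y, and stands 19 mm above the slide's block, which reaches 1.5 mm farther back than the tab. Behind it (+x) the housing's top is free for 55 mm when open, up to the loading cup (lid 29 mm, lid knob 40 mm above the housing's top)
- dosing_cup: steel cup under the grinder's chute, 57 mm across, 56 mm high, standing loose on the foot plate; origin under its middle
- tamper: tamper with wooden handle, 58 mm across, 83 mm high, loose, on the grinder's left; origin under its middle
- milk_pitcher: steel milk pitcher, 66x91 mm, 98 mm high, loose, on the grinder's right; origin under its middle
- portafilter: portafilter with wooden handle, 203x95 mm, 52 mm high, loose, lying farther to the right; origin under its middle

How it is judged:
On the way, in this order (a step that is already met when the one before it is completed fails the run):
1. the wheel rests in the click with the white line at the pointer, the lock still open (value of joint wheel between -0.12 and 0.12 rad and value of joint lock below 0.008 m), for 0.2 s.
2. the lock slide is home (value of joint lock above 0.019 m), for 0.2 s.
At the end, for the whole second after the job is handed in: the wheel is in the click where the white line stands at the pointer (within 0.12 rad), the lock slide is within 3 mm of fully home, and the cup, tamper, pitcher and portafilter stand within 20 mm of where they were (value of joint wheel between -0.12 and 0.12 rad and value of joint lock above 0.019 m and distance of each of dosing_cup, tamper, milk_pitcher, portafilter from where it was at the start of the episode below 0.02 m); the robot touches nothing.
It fails at once if the wheel is run past the pointer into the next click (value of joint wheel above 0.45 rad).
It fails at once if a loose thing is picked up, knocked over or pushed away (distance of any of dosing_cup, tamper, milk_pitcher, portafilter from where it was at the start of the episode above 0.03 m).
It fails at once if the grinder, its wheel or its lock is struck or forced by the fingers with more than 40 N (contact force between the fingers and dose_grinder above 40 N).
It also fails if it takes over 51 s, if anything falls off the work surface, if the arm or the gripper's body presses on something with over 40 N, if the wrist force passes 120 N, or if a joint passes its speed limit or range.

## Working session

There is one attempt and no reset: what is moved stays moved. The work goes in short steps, Python scripts to look and compute and a tool call to move; the robot and the scene stay as the last step left them, time stands still between calls to the robot, and variables do not carry over. Pictures are saved under pics/ and viewed, and the job is handed in when it is done.

Besides the shell and the picture viewer there is one more tool, called by a JSON object that holds its "fn" and its "kwargs", one argument or row to a line. jog_arm: Moves the arm, as the interface text tells. Its arguments: {"type":"object","properties":{"steps":{"type":"array"},"gripper":{"type":"number"},"grip_force":{"type":"number"}},"required":["steps"]}

```bash
ls; mkdir -p pics
python3 - <<'E'
from station import arm
import cv2,numpy as np,pickle
print(arm.get_state())
for n in ["scene","top","wrist"]:
    c=arm.read_camera(n); pickle.dump(c,open(f'pics/{n}0.pkl','wb'))
    cv2.imwrite(f'pics/{n}0.png',c['image'][:,:,::-1]); print(n,c['fx'],c['cx'],c['cy'],np.round(c['extrinsics'],3).tolist())
E
```

```text
pics
{'time': 0.0, 'joint_positions': array([ 1.2463243 ,  0.31170833,  0.01397559,  1.51308682, -0.00441215,
        1.31921654, -0.02720041]), 'qd': array([-0.0003312 , -0.00086511,  0.00070187,  0.00202493, -0.00047227,
        0.00147757,  0.00086444]), 'effort': array([-9.36448596e-04, -3.79915774e+01,  1.45863388e-01, -2.30593443e+01,
        1.23467215e-02,  1.36370971e-02, -1.48224694e-05]), 'eef_pos': array([ 0.1532741 , -0.52743004,  0.23021855]), 'tool_rot': array([-2.51129843,  1.88530548,  0.00307274]), 'force': array([ 0.99643758, -0.06750741,  1.19142204]), 'moment': array([-0.01962579, -0.03133243, -0.0786269 ]), 'finger_gap': 0.08545129544839081}
scene 410.46525852172067 282.76979008344966 214.92962842054897 [[-0.603, -0.798, 0.019, 0.355], [-0.52, 0.375, -0.768, 0.357], [0.606, -0.472, -0.64, 0.687], [0.0, 0.0, 0.0, 1.0]]
top 503.63391941756555 282.6129258668067 201.3515739873288 [[0.014, -0.999, 0.039, 0.039], [-0.983, -0.021, -0.182, 0.569], [0.183, -0.036, -0.982, 1.289], [0.0, 0.0, 0.0, 1.0]]
wrist 348.4607190091289 278.7142042824834 207.1987776798821 [[0.279, -0.96, -0.001, -0.55], [-0.922, -0.268, 0.28, -0.037], [-0.269, -0.077, -0.96, 0.378], [0.0, 0.0, 0.0, 1.0]]
```

View pics/scene0.png

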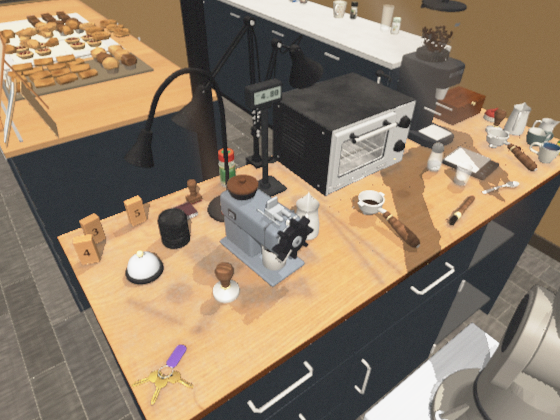

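View pics/top0.png

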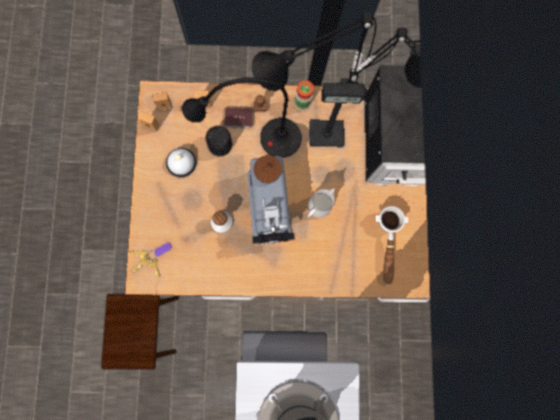

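View pics/wrist0.png

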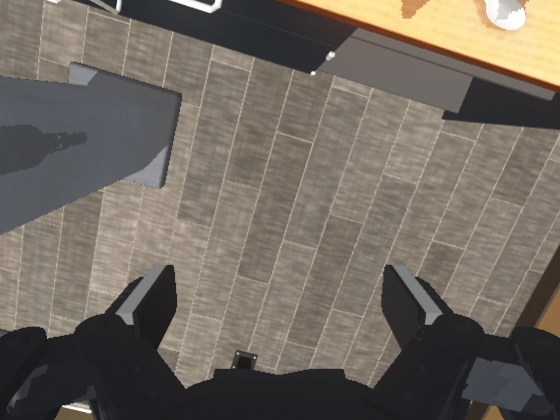

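```bash
cat > h.py <<'E'
import pickle,numpy as np,cv2
def load(n): return pickle.load(open(f'pics/{n}.pkl','rb'))
def cloud(c):
    d=c['depth'];v,u=np.mgrid[:d.shape[0],:d.shape[1]]
    p=np.stack([(u-c['cx'])/c['fx']*d,(v-c['cy'])/c['fy']*d,d],-1)
    T=np.linalg.inv(c['extrinsics']); w=p@T[:3,:3].T+T[:3,3]; w[d==0]=np.nan; return w
def ray(c,u,v,axis,val):
    T=np.linalg.inv(c['extrinsics']); d=T[:3,:3]@np.array([(u-c['cx'])/c['fx'],(v-c['cy'])/c['fy'],1]); o=T[:3,3]
    return o+d*(val-o[axis])/d[axis]
def proj(c,p):
    q=c['extrinsics']@np.append(p,1); return q[0]/q[2]*c['fx']+c['cx'],q[1]/q[2]*c['fy']+c['cy']
def crop(c,u0,v0,w,h,s,name):
    cv2.imwrite(name,cv2.resize(c['image'][v0:v0+h,u0:u0+w,::-1],None,fx=s,fy=s,interpolation=cv2.INTER_CUBIC))
E
python3 - <<'E'
from h import *
c=load('scene0');crop(c,190,160,150,150,4,'pics/s0z.png')
t=load('top0');crop(t,200,140,150,120,5,'pics/t0z.png')
W=cloud(t)
# housing top z 0.155
m=(abs(W[...,2]-0.155)<0.006)
ys,xs=np.where(m);k=(xs>235)&(xs<310)&(ys>150)&(ys<260)
P=W[m][k];print(len(P),np.nanmin(P,0),np.nanmax(P,0))
r=cv2.minAreaRect(P[:,:2].astype(np.float32)*1000);print(r,cv2.boxPoints(r))
# foot plate edges
for z0,z1 in[(0.004,0.03)]:
    m=(W[...,2]>z0)&(W[...,2]<z1);ys,xs=np.where(m);k=(xs>235)&(xs<310)&(ys>150)&(ys<260);P=W[m][k];print(len(P),P.min(0),P.max(0))
for (u,v) in [(272,168),(320,203),(220,221),(280,137),(391,220)]: print(u,v,W[v,u])
E
```

```text
1624 [0.44981707 0.03603993 0.14901177] [0.66494861 0.13516028 0.16098918]
((557.139892578125, 85.05989074707031), (210.0521697998047, 82.09660339355469), 6.813913345336914) [[447.98547  113.35742 ]
 [457.72583   31.840696]
 [666.2943    56.76236 ]
 [656.55396  138.27908 ]]
1171 [ 0.41692222 -0.02620212  0.00400042] [0.72178032 0.17946583 0.0290862 ]
272 168 [0.62567534 0.08043176 0.18146884]
320 203 [ 0.57104102 -0.05439342  0.02282955]
220 221 [0.50736468 0.20984794 0.08402175]
280 137 [0.74920901 0.0580785  0.0424536 ]
391 220 [ 0.52721041 -0.24705868  0.02860216]
```

View pics/s0z.png

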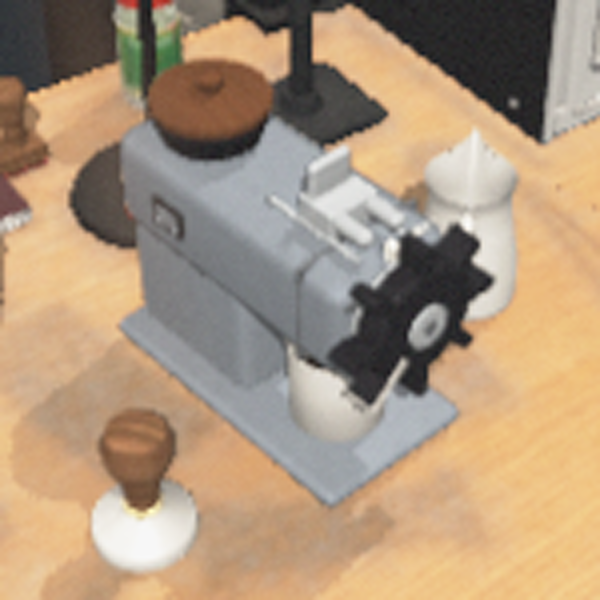

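View pics/t0z.png

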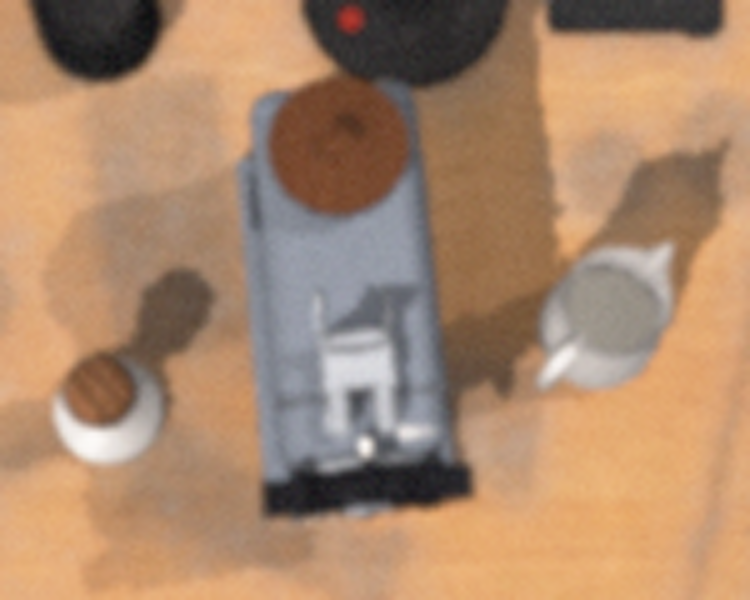

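Run:
```python
from h import *
t=load('top0');s=load('scene0')
S=cloud(s);W=cloud(t)
print('cam',-s['extrinsics'][:3,:3].T@s['extrinsics'][:3,3])
lid=ray(t,268,169,2,.184);pt=ray(t,273.6,228.5,2,.164);tab=ray(t,271.8,207.8,2,.193)
print(lid,pt,tab)
# lid via mask brown
hsv=cv2.cvtColor(t['image'],cv2.COLOR_RGB2HSV)
m=(W[...,2]>.178)&(W[...,2]<.19);m[:150]=0;m[190:]=0;m[:,:240]=0;m[:,300:]=0
P=W[m].astype(np.float32);print(len(P),cv2.minEnclosingCircle(P[:,:2]*1000))
# wheel front plane from scene: dark points
m=(W[...,2]>.1)&(s['image'].max(-1)>=0)
g=cv2.cvtColor(s['image'],cv2.COLOR_RGB2GRAY)
m=(g<60);m[:210]=0;m[265:]=0;m[:,:272]=0;m[:,318:]=0
P=S[m];P=P[(P[:,2]>.06)&(P[:,2]<.19)]
ctr=np.median(P,0);print(len(P),ctr)
for i in range(8):
    u,sv,vt=np.linalg.svd(P-P.mean(0));n=vt[2];d=(P-P.mean(0))@n;P=P[abs(d)<max(.004,2*np.std(d)*0+.004)] if i>2 else P
print(len(P),P.mean(0),n)
# housing top edges: for each x-slice find side edges
m=(abs(W[...,2]-0.155)<0.004);ys,xs=np.where(m);k=(xs>235)&(xs<310)&(ys>195)&(ys<260)
ys,xs=ys[k],xs[k]
L=[];R=[]
for y in range(180,228):
    row=[x for x in range(240,310) if abs(W[y,x,2]-.155)<.005]
    if len(row)>10: L.append(W[y,row[0]]);R.append(W[y,row[-1]])
for E_ in(L,R):
    E_=np.array(E_);p=np.polyfit(E_[:,0],E_[:,1],1);print(p,np.degrees(np.arctan(p[0])),np.polyval(p,.5))
```

```text
cam [-0.01657235  0.47414057  0.70744878]
[0.62230549 0.09009916 0.184     ] [0.48021713 0.07364015 0.164     ] [0.52570444 0.07932877 0.193     ]
583 ((623.727783203125, 92.24354553222656), 34.943138122558594)
759 [0.45400247 0.08090828 0.13743456]
482 [0.45315744 0.07548154 0.13147441] [-0.99610008 -0.08590031  0.02014376]
[0.10451857 0.06498461] 5.966808357503534 0.11724388976649047
[ 0.1192906  -0.02002908] 6.8027011899193806 0.03961621917929169
```

```bash
cat >> h.py <<'E'
O=np.array([.557,.077+.115*.057,0]);yaw=np.radians(6.6)
ex=np.array([np.cos(yaw),np.sin(yaw),0]);ey=np.array([-np.sin(yaw),np.cos(yaw),0]);ez=np.array([0,0,1.])
def G(x,y,z): return O+(x*ex+y*ey)/1000+ez*z/1000
def wheelpt(th,r,x=-105): # th wheel angle, clockwise seen from front, top moves to -y
    return G(x,-r*np.sin(th),125+r*np.cos(th))
E
python3 - <<'E'
from h import *
s=load('scene0');im=cv2.resize(s['image'][200:270,265:325,::-1],None,fx=8,fy=8,interpolation=cv2.INTER_CUBIC)
for k in range(8):
    u,v=proj(s,wheelpt(-k*np.pi/4,52.5));cv2.putText(im,str(-k),(int((u-265)*8),int((v-200)*8)),0,.6,(0,0,255),2)
    print(k,u,v)
u,v=proj(s,G(-85,0,164));cv2.circle(im,(int((u-265)*8),int((v-200)*8)),4,(0,255,0),1)
cv2.imwrite('pics/whl.png',im)
print(G(0,0,0),G(-95,0,125),G(-105,0,168))
E
```

```text
0 297.2256129036488 221.02995334496183
1 283.54692962686215 235.32677842638927
2 277.61282679751525 252.55157827890312
3 282.83798553283316 261.6761798757684
4 295.2128678813103 258.12246089897315
5 307.5706257747902 244.80769047716413
6 313.54640319121586 228.86333477282298
7 309.6400706124544 218.7568041882513
[0.557    0.083555 0.      ] [0.46262959 0.07263597 0.125     ] [0.45269586 0.0714866  0.168     ]
```

View pics/whl.png

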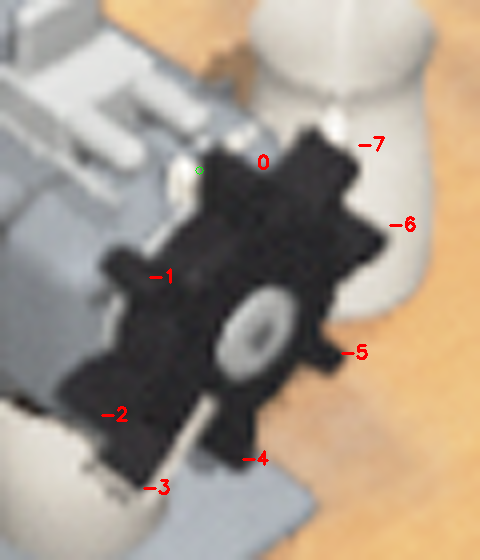

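```bash
cat >> h.py <<'E'
from scipy.spatial.transform import Rotation as Ro
def tool(target,yawdeg=6.6,st=None):
    from station import arm
    st=st or arm.get_state();R=Ro.from_rotvec(st['tool_rot']).as_matrix()
    cur=np.degrees(np.arctan2(R[1,0],R[0,0]))
    return np.round(R.T@(target-st['eef_pos'])*1000,1),round(-(yawdeg-cur),2)
def inG(p): d=p-O; return np.round(np.array([d@ex,d@ey,p[2]])*1000,1)
E
python3 - <<'E'
from h import *
from station import arm
st=arm.get_state();R=Ro.from_rotvec(st['tool_rot']).as_matrix();print(R.round(3))
w=load('wrist0');T=np.linalg.inv(w['extrinsics']);print('cam in tool',R.T@(T[:3,3]-st['eef_pos']),(R.T@T[:3,:3]).round(2))
print(tool(np.array([.42,-.25,.25])),tool(G(-105,60,240)))
E
```

```text
[[ 0.279 -0.96  -0.001]
 [-0.96  -0.279  0.002]
 [-0.002  0.    -1.   ]]
cam in tool [ 0.00020881 -0.07039414 -0.14259453] [[ 1.   -0.    0.  ]
 [ 0.    0.96  0.28]
 [-0.   -0.28  0.96]]
(array([-192.2, -333.6,  -19.2]), np.float64(-80.39)) (array([-550.9, -464.7,   -8.6]), np.float64(-80.39))
```

{"fn": "jog_arm", "kwargs": {
  "steps": [
    {"tx": -19,"ty": -33,"tz": -2,"turn": -7},
    {"tx": -38,"ty": -66,"tz": -4,"turn": -14},
    {"tx": -57,"ty": -100,"tz": -6,"turn": -21},
    {"tx": -77,"ty": -133,"tz": -8,"turn": -28},
    {"tx": -96,"ty": -167,"tz": -10,"turn": -35},
    {"tx": -115,"ty": -200,"tz": -12,"turn": -42},
    {"tx": -134,"ty": -233,"tz": -14,"turn": -49},
    {"tx": -154,"ty": -267,"tz": -16,"turn": -56},
    {"tx": -173,"ty": -300,"tz": -18,"turn": -63},
    {"tx": -192,"ty": -334,"tz": -19,"turn": -70}
  ],
  "gripper": 1,
  "grip_force": 20
}}

```text
time: 0.98
eef_pos: [0.4214, -0.2491, 0.2505]
tool_rot: [3.14, -0.095, -0.0]
force: [1.2, -0.8, 0.6]
finger_gap: -0.0001
```

Run:
```python
from h import *
from station import arm
st=arm.get_state();print(st['time'],st['eef_pos'],st['joint_positions'],st['finger_gap'])
print(tool(G(-105,45,230)))
```

```text
0.9833 [ 0.42137675 -0.24908093  0.25048475] [ 0.83344653  0.19986468 -0.39737911  1.62352892  0.07963612  1.33394148
  0.3639409 ] -6.423761922704871e-05
(array([   4. , -366.2,   20.3]), np.float64(-10.07))
```

{"fn": "jog_arm", "kwargs": {
  "steps": [
    {"tx": 0,"ty": -41,"tz": 0,"turn": -2},
    {"tx": 1,"ty": -82,"tz": 0,"turn": -4},
    {"tx": 1,"ty": -123,"tz": 0,"turn": -6},
    {"tx": 2,"ty": -164,"tz": 0,"turn": -8},
    {"tx": 2,"ty": -205,"tz": 0,"turn": -10},
    {"tx": 3,"ty": -246,"tz": 4,"turn": -10},
    {"tx": 3,"ty": -287,"tz": 8,"turn": -10},
    {"tx": 4,"ty": -328,"tz": 14,"turn": -10},
    {"tx": 4,"ty": -366,"tz": 20,"turn": -10},
    {"tx": 4,"ty": -366,"tz": 20,"turn": -10}
  ]
}}

```text
time: 1.82
eef_pos: [0.4465, 0.1245, 0.2298]
tool_rot: [-3.129, -0.193, 0.002]
force: [-0.7, 0.2, 0.7]
finger_gap: -0.0
```

```bash
cat > snap.py <<'E'
import sys
from h import *
from station import arm
st=arm.get_state();print(st['time'],st['eef_pos'],inG(st['eef_pos']),st['force'].round(1),st['joint_positions'].round(2))
for n in sys.argv[2:]:
    c=arm.read_camera(n);pickle.dump(c,open(f'pics/{n}{sys.argv[1]}.pkl','wb'))
    if n=='wrist': cv2.imwrite(f'pics/{n}{sys.argv[1]}.png',c['image'][:,:,::-1])
    if n=='scene': crop(c,240,180,110,100,6,f'pics/{n}{sys.argv[1]}.png')
    if n=='top': crop(c,220,160,100,100,6,f'pics/{n}{sys.argv[1]}.png')
E
python3 snap.py 1 wrist scene
```

```text
1.8167 [0.44647238 0.12452936 0.22978481] [-105.1   53.4  229.8] [-0.7  0.2  0.7] [ 0.33  0.2  -0.73  1.72  0.13  1.28 -0.31]
```

View pics/wrist1.png

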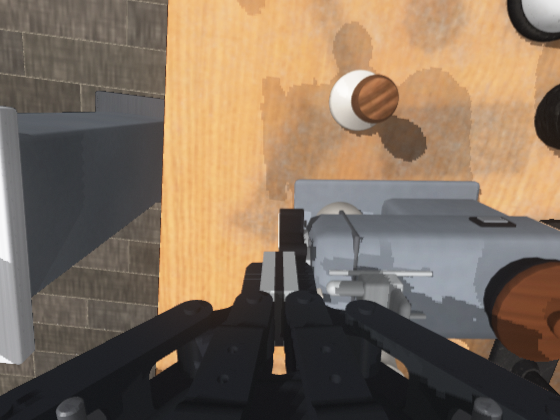

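View pics/scene1.png

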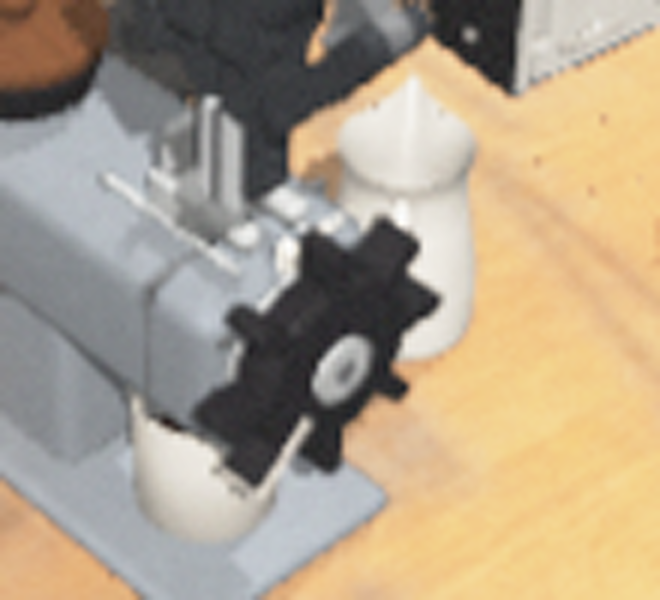

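Run:
```python
from h import *
from station import arm
st=arm.get_state();print(st['time'],inG(st['eef_pos']))
w=load('wrist1');W=cloud(w);g=w['image'].max(-1)
Q=((W-O)@np.stack([ex,ey,ez],1))*1000
Z=W[...,2]*1000
for r in range(190,262,4):
    print(r,[(c,*Q[r,c].round(0).astype(int)) for c in range(276,316,4)])
# housing yaw: left side edge (y+) of housing top
```

```text
1.9167 [-104.5   45.1  229.8]
190 [(276, np.int64(-109), np.int64(37), np.int64(2)), (280, np.int64(-104), np.int64(37), np.int64(1)), (284, np.int64(-100), np.int64(37), np.int64(0)), (288, np.int64(-96), np.int64(37), np.int64(0)), (292, np.int64(-91), np.int64(37), np.int64(0)), (296, np.int64(-88), np.int64(40), np.int64(15)), (300, np.int64(-83), np.int64(40), np.int64(15)), (304, np.int64(-79), np.int64(40), np.int64(15)), (308, np.int64(-75), np.int64(40), np.int64(16)), (312, np.int64(-71), np.int64(40), np.int64(16))]
194 [(276, np.int64(-109), np.int64(32), np.int64(0)), (280, np.int64(-104), np.int64(32), np.int64(0)), (284, np.int64(-100), np.int64(32), np.int64(1)), (288, np.int64(-96), np.int64(32), np.int64(-1)), (292, np.int64(-91), np.int64(32), np.int64(0)), (296, np.int64(-88), np.int64(36), np.int64(16)), (300, np.int64(-83), np.int64(36), np.int64(16)), (304, np.int64(-79), np.int64(36), np.int64(16)), (308, np.int64(-75), np.int64(36), np.int64(16)), (312, np.int64(-71), np.int64(36), np.int64(17))]
198 [(276, np.int64(-109), np.int64(27), np.int64(0)), (280, np
[... 7675 characters left out ...]
), np.int64(163)), (308, np.int64(-85), np.int64(24), np.int64(146)), (312, np.int64(-82), np.int64(25), np.int64(147))]
258 [(276, np.int64(-107), np.int64(64), np.int64(241)), (280, np.int64(-105), np.int64(64), np.int64(241)), (284, np.int64(-103), np.int64(64), np.int64(242)), (288, np.int64(-102), np.int64(64), np.int64(241)), (292, np.int64(-100), np.int64(64), np.int64(241)), (296, np.int64(-94), np.int64(27), np.int64(159)), (300, np.int64(-91), np.int64(27), np.int64(159)), (304, np.int64(-89), np.int64(27), np.int64(160)), (308, np.int64(-85), np.int64(23), np.int64(149)), (312, np.int64(-82), np.int64(22), np.int64(147))]<stdin>:8: RuntimeWarning: invalid value encountered in cast
```

{"fn": "jog_arm", "kwargs": {
  "steps": [
    {"tx": 2,"ty": 8,"tz": 0},
    {"tx": 4.5,"ty": 15,"tz": 10},
    {"tx": 4.5,"ty": 15,"tz": 20},
    {"tx": 4.5,"ty": 15,"tz": 30},
    {"tx": 4.5,"ty": 15,"tz": 40},
    {"tx": 4.5,"ty": 15,"tz": 48},
    {"tx": 4.5,"ty": 15,"tz": 55},
    {"tx": 4.5,"ty": 15,"tz": 60},
    {"tx": 4.5,"ty": 15,"tz": 61},
    {"tx": 4.5,"ty": 15,"tz": 61}
  ]
}}

```text
validation failed for argument at $.st...
```

```bash
python3 snap.py 2 wrist scene; python3 -c "
from h import *
print(tool(G(-100,28,168)))"
```

```text
1.9167 [0.44800754 0.11629835 0.22983705] [-104.5   45.1  229.8] [-0.5 -0.3  0.8] [ 0.33  0.19 -0.72  1.72  0.13  1.28 -0.3 ]
(array([ 4.2, 13.6, 62. ]), np.float64(-0.48))
```

View pics/wrist2.png

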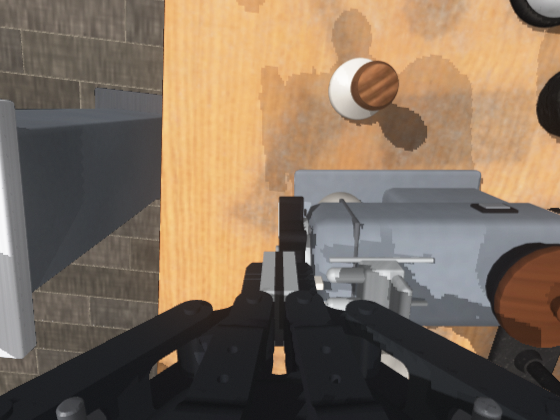

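View pics/scene2.png

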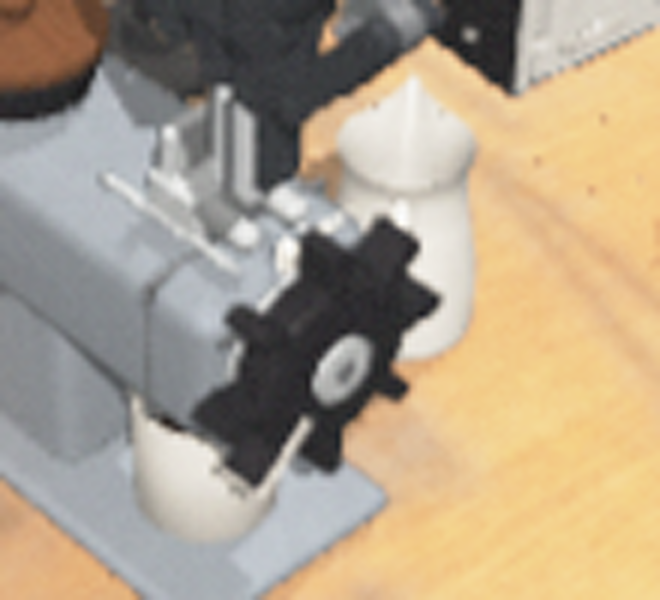

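The call was refused because every row needs "turn". The pictures show the white line still at 7 o'clock (scene crop about (280,455)), with the finger in front of the wheel. Next I lower it beside the upright lobe.

{"fn": "jog_arm", "kwargs": {
  "steps": [
    {"tx": 2,"ty": 7,"tz": 0,"turn": 0},
    {"tx": 4,"ty": 14,"tz": 10,"turn": 0},
    {"tx": 4,"ty": 14,"tz": 20,"turn": 0},
    {"tx": 4,"ty": 14,"tz": 30,"turn": 0},
    {"tx": 4,"ty": 14,"tz": 40,"turn": 0},
    {"tx": 4,"ty": 14,"tz": 48,"turn": 0},
    {"tx": 4,"ty": 14,"tz": 55,"turn": 0},
    {"tx": 4,"ty": 14,"tz": 60,"turn": 0},
    {"tx": 4,"ty": 14,"tz": 61,"turn": 0},
    {"tx": 4,"ty": 14,"tz": 61,"turn": 0}
  ]
}}

```text
time: 2.85
eef_pos: [0.4541, 0.1011, 0.169]
tool_rot: [-3.137, -0.171, 0.001]
force: [0.1, -0.2, -0.1]
finger_gap: 0.0001
```

```bash
python3 snap.py 3 wrist scene; python3 -c "
from h import *
from station import arm
print(tool(G(-100,28,168)))"
```

```text
2.85 [0.45414116 0.10107113 0.16896944] [-100.2   29.2  169. ] [ 0.1 -0.2 -0.1] [ 0.33  0.25 -0.7   1.81  0.18  1.14 -0.31]
(array([-0.4,  1.3,  1.7]), np.float64(-0.37))
```

View pics/wrist3.png

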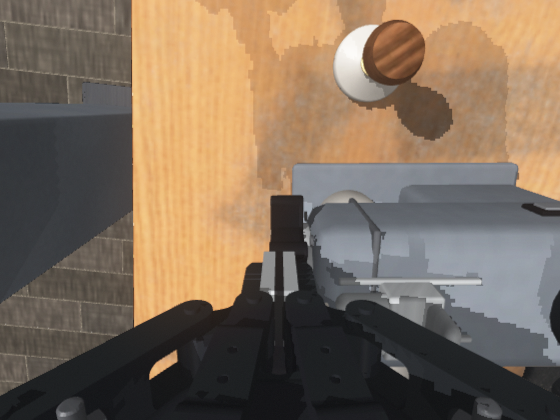

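View pics/scene3.png

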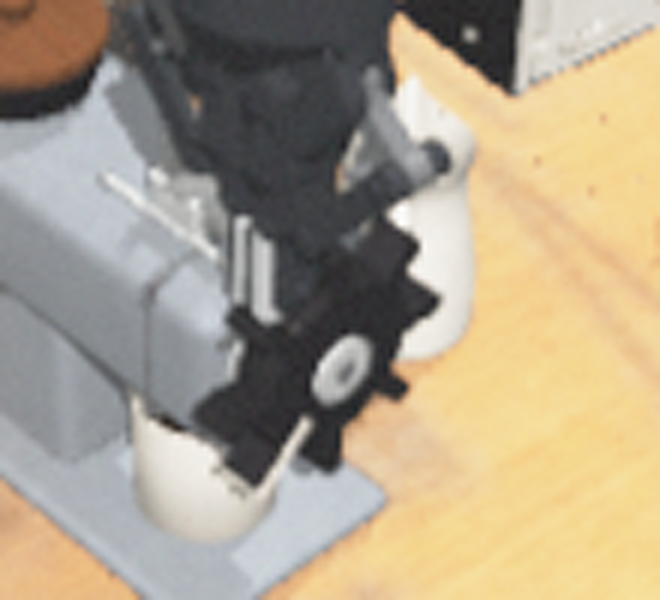

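{"fn": "jog_arm", "kwargs": {
  "steps": [
    {"tx": 0,"ty": 5,"tz": 1,"turn": 0},
    {"tx": 0,"ty": 11,"tz": 1,"turn": 0},
    {"tx": 0,"ty": 17,"tz": 1,"turn": 0},
    {"tx": 0,"ty": 23,"tz": 1,"turn": 0},
    {"tx": 0,"ty": 29,"tz": 1,"turn": 0},
    {"tx": 0,"ty": 35,"tz": 1,"turn": 0},
    {"tx": 0,"ty": 41,"tz": 1,"turn": 0},
    {"tx": 0,"ty": 47,"tz": 1,"turn": 0},
    {"tx": 0,"ty": 53,"tz": 1,"turn": 0},
    {"tx": 0,"ty": 59,"tz": 1,"turn": 0}
  ]
}}

```text
time: 3.78
eef_pos: [0.4608, 0.041, 0.1683]
tool_rot: [3.136, 0.169, -0.0]
force: [0.5, 0.7, 0.1]
finger_gap: 0.0001
```

```bash
python3 snap.py 4 wrist scene
```

```text
3.7833 [0.46080136 0.04104294 0.16827523] [-100.4  -31.2  168.3] [0.5 0.7 0.1] [ 0.44  0.24 -0.67  1.82  0.16  1.14 -0.17]
```

View pics/wrist4.png

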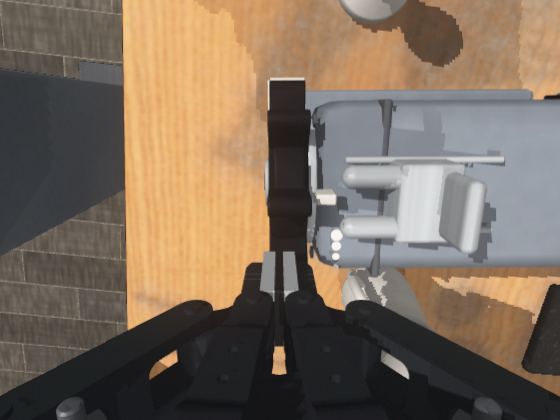

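View pics/scene4.png

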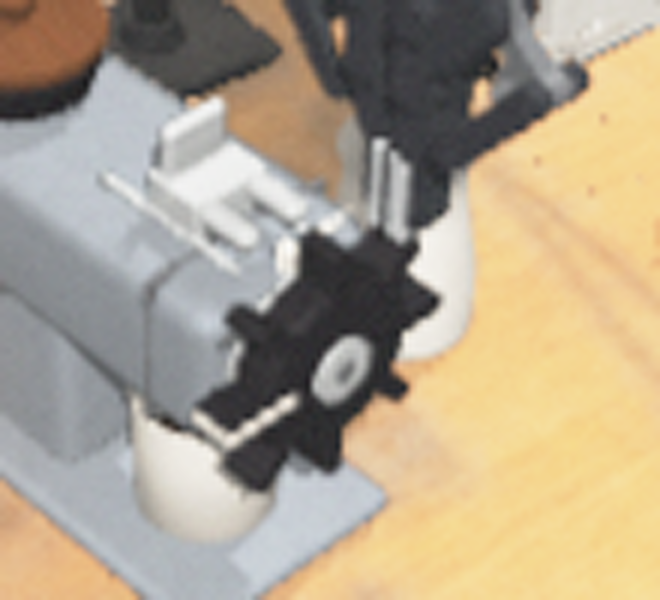

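The flick turned the wheel one click: the line moved from 7 o'clock to 9 o'clock (scene crop (200-300,395-440)), and the finger slipped off the lobe. Next: lift, go back and lower for flick 2.

{"fn": "jog_arm", "kwargs": {
  "steps": [
    {"tx": 0,"ty": 2,"tz": -12,"turn": 0},
    {"tx": 0,"ty": 2,"tz": -26,"turn": 0},
    {"tx": 0,"ty": 2,"tz": -26,"turn": 0},
    {"tx": 0,"ty": -20,"tz": -26,"turn": 0},
    {"tx": 0,"ty": -42,"tz": -26,"turn": 0},
    {"tx": 0,"ty": -60,"tz": -26,"turn": 0},
    {"tx": 0,"ty": -60,"tz": -26,"turn": 0},
    {"tx": 0,"ty": -60,"tz": -16,"turn": 0},
    {"tx": 0,"ty": -60,"tz": -5,"turn": 0},
    {"tx": 0,"ty": -60,"tz": 0,"turn": 0}
  ]
}}

```text
time: 4.72
eef_pos: [0.4533, 0.1001, 0.1661]
tool_rot: [3.136, 0.168, -0.005]
force: [-0.3, 0.5, 0.9]
finger_gap: 0.0001
```

```bash
python3 snap.py 5 scene
```

```text
4.7167 [0.45327922 0.10011356 0.16605947] [-101.1   28.4  166.1] [-0.3  0.5  0.9] [ 0.34  0.26 -0.7   1.81  0.18  1.14 -0.32]
```

View pics/scene5.png

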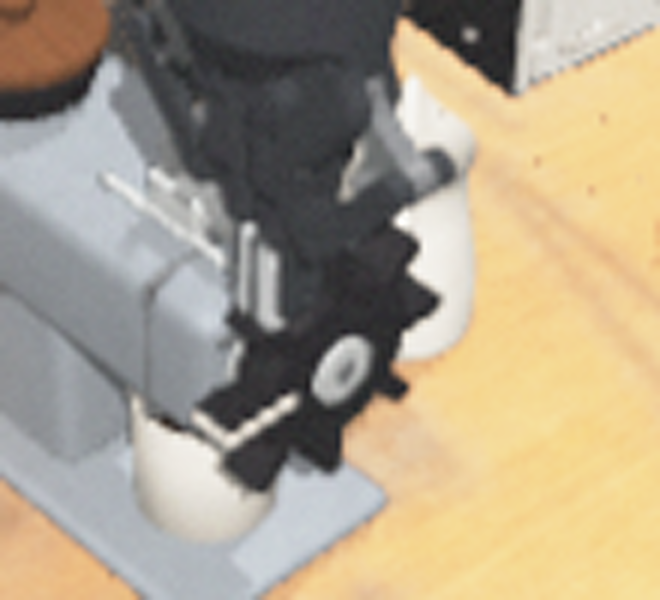

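The line still stands at 9 o'clock (scene crop (250,415)) and the finger is beside the upright lobe. Now flick 2, the same sweep with the first row holding.

{"fn": "jog_arm", "kwargs": {
  "steps": [
    {"tx": 0,"ty": 5,"tz": 0,"turn": 0},
    {"tx": 0,"ty": 11,"tz": 0,"turn": 0},
    {"tx": 0,"ty": 17,"tz": 0,"turn": 0},
    {"tx": 0,"ty": 23,"tz": 0,"turn": 0},
    {"tx": 0,"ty": 29,"tz": 0,"turn": 0},
    {"tx": 0,"ty": 35,"tz": 0,"turn": 0},
    {"tx": 0,"ty": 41,"tz": 0,"turn": 0},
    {"tx": 0,"ty": 47,"tz": 0,"turn": 0},
    {"tx": 0,"ty": 53,"tz": 0,"turn": 0},
    {"tx": 0,"ty": 59,"tz": 0,"turn": 0}
  ]
}}

```text
time: 5.6
eef_pos: [0.4608, 0.0421, 0.1684]
tool_rot: [3.136, 0.169, 0.0]
force: [-0.1, -0.3, -0.6]
finger_gap: -0.0
```

```bash
python3 snap.py 6 wrist scene
```

```text
5.6 [0.46079516 0.04206449 0.16835232] [-100.3  -30.2  168.4] [-0.1 -0.3 -0.6] [ 0.44  0.24 -0.67  1.82  0.17  1.14 -0.18]
```

View pics/wrist6.png

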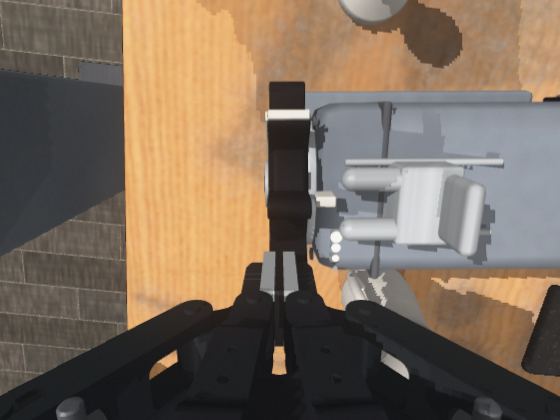

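View pics/scene6.png

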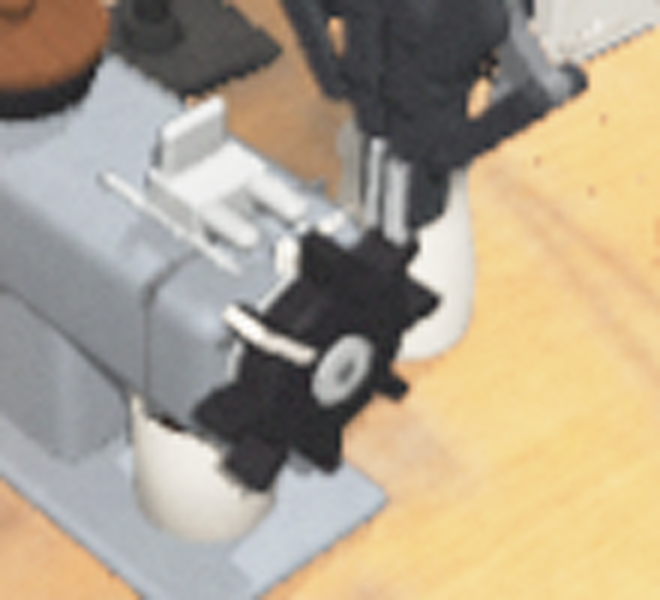

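Both views now put the line on the upper-left lobe (wrist (288,115), scene crop (235,320)), one click short. Next I return and make the last flick.

{"fn": "jog_arm", "kwargs": {
  "steps": [
    {"tx": 0,"ty": 1,"tz": -12,"turn": 0},
    {"tx": 0,"ty": 1,"tz": -26,"turn": 0},
    {"tx": 0,"ty": 1,"tz": -26,"turn": 0},
    {"tx": 0,"ty": -20,"tz": -26,"turn": 0},
    {"tx": 0,"ty": -42,"tz": -26,"turn": 0},
    {"tx": 0,"ty": -60,"tz": -26,"turn": 0},
    {"tx": 0,"ty": -60,"tz": -26,"turn": 0},
    {"tx": 0,"ty": -60,"tz": -16,"turn": 0},
    {"tx": 0,"ty": -60,"tz": -5,"turn": 0},
    {"tx": 0,"ty": -60,"tz": 0,"turn": 0}
  ]
}}

```text
time: 6.53
eef_pos: [0.4532, 0.1011, 0.1661]
tool_rot: [3.136, 0.168, -0.005]
force: [-0.1, 0.0, 0.1]
finger_gap: -0.0002
```

```bash
python3 snap.py 7 scene
```

```text
6.5333 [0.45315585 0.10110533 0.16606282] [-101.1   29.4  166.1] [-0.1  0.   0.1] [ 0.34  0.26 -0.71  1.81  0.18  1.14 -0.32]
```

View pics/scene7.png

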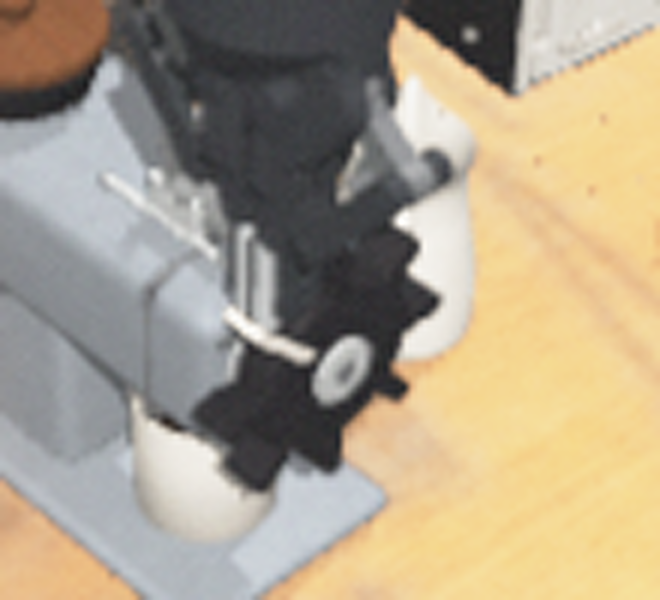

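The line has not moved and still stands one click short (scene crop (270,335)). Flick 3:

{"fn": "jog_arm", "kwargs": {
  "steps": [
    {"tx": 0,"ty": 5,"tz": 0,"turn": 0},
    {"tx": 0,"ty": 11,"tz": 0,"turn": 0},
    {"tx": 0,"ty": 17,"tz": 0,"turn": 0},
    {"tx": 0,"ty": 23,"tz": 0,"turn": 0},
    {"tx": 0,"ty": 29,"tz": 0,"turn": 0},
    {"tx": 0,"ty": 35,"tz": 0,"turn": 0},
    {"tx": 0,"ty": 41,"tz": 0,"turn": 0},
    {"tx": 0,"ty": 47,"tz": 0,"turn": 0},
    {"tx": 0,"ty": 53,"tz": 0,"turn": 0},
    {"tx": 0,"ty": 59,"tz": 0,"turn": 0}
  ]
}}

```text
time: 7.42
eef_pos: [0.4607, 0.043, 0.1683]
tool_rot: [3.136, 0.169, 0.0]
force: [-0.3, -0.1, -0.6]
finger_gap: -0.0002
```

```bash
python3 snap.py 8 wrist scene
```

```text
7.4167 [0.46067871 0.04298509 0.1683412 ] [-100.3  -29.2  168.3] [-0.3 -0.1 -0.6] [ 0.44  0.24 -0.67  1.82  0.17  1.14 -0.18]
```

View pics/wrist8.png

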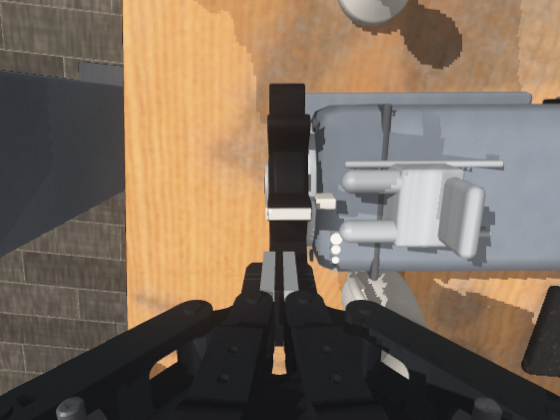

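View pics/scene8.png

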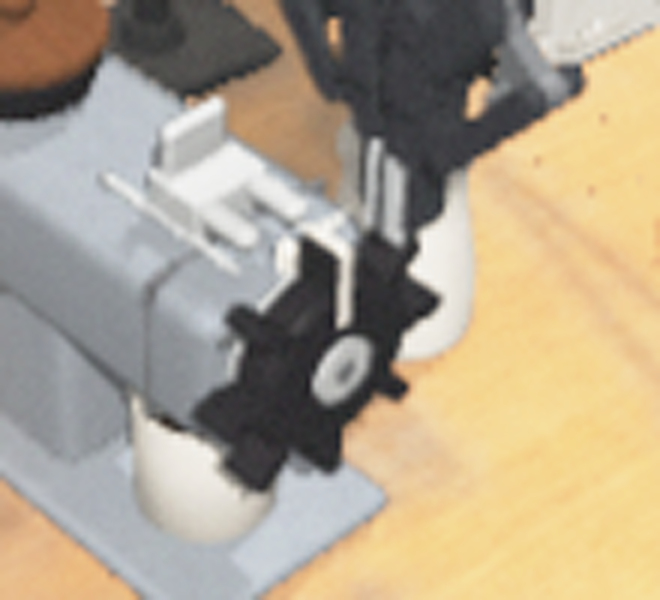

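Run:
```python
from h import *
w=load('wrist8');W=cloud(w);s=load('scene8')
for n,u,v,z in [('line',288,213,.1775),('line front',275,214,.1765),('ptr',327,201,.164),('tabtop back',484,208,.193),('tabtop front',460,208,.193),('tab nearcorner',463,252,.193),('tabfar',470,177,.193)]:
    print(n,inG(ray(w,u,v,2,z)))
Q=((W-O)@np.stack([ex,ey,ez],1))*1000
m=(Q[...,2]>189)&(Q[...,2]<197)&(abs(Q[...,1])<25)&(Q[...,0]>-70)&(Q[...,0]<20)
P=Q[m];print(len(P),P.min(0).round(1),P.max(0).round(1),np.percentile(P,[5,50,95],axis=0).round(1).tolist())
r=cv2.minAreaRect(P[:,:2].astype(np.float32));print(r)
from h import tool
print(tool(G(-100,-29,225)))
```

```text
line [-96.9  -0.2 177.5]
line front [-102.1   -0.9  176.5]
ptr [-79.5   1.  164. ]
tabtop back [-28.1   6.  193. ]
tabtop front [-36.5   6.  193. ]
tab nearcorner [-33.1 -10.8 193. ]
tabfar [-34.6  17.2 193. ]
1517 [-35.  -14.3 189. ] [-27.6  13.9 194.5] [[-34.3, -11.4, 189.7], [-32.1, 1.0, 192.3], [-28.5, 12.3, 193.8]]
((-31.322280883789062, -0.16057777404785156), (7.393250465393066, 28.199684143066406), 0.2954610288143158)
(array([  0.3,  -0.9, -56.8]), np.float64(-0.54))
```

Run:
```python
from h import *
w=load('wrist8');W=cloud(w)
Q=((W-O)@np.stack([ex,ey,ez],1))*1000
v,u=np.mgrid[:420,:560]
for z0 in range(168,235,6):
    m=(Q[...,2]>z0)&(Q[...,2]<z0+6)&(v>250)&(Q[...,1]<-10)&(Q[...,0]>-180)&(Q[...,0]<-30)&(Q[...,1]>-60)&(u>150)&(u<420)
    P=Q[m]
    if len(P): print(z0,len(P),P.min(0).round(0),P.max(0).round(0))
```

```text
168 31 [-107.  -19.  172.] [-94. -19. 174.]
174 313 [-114.  -24.  174.] [-88. -18. 180.]
180 438 [-114.  -24.  180.] [-87. -18. 186.]
186 472 [-114.  -24.  186.] [-87. -18. 192.]
192 558 [-114.  -24.  192.] [-87. -18. 198.]
198 373 [-114.  -23.  198.] [-87. -18. 204.]
204 882 [-118.  -41.  204.] [-83. -17. 210.]
210 1477 [-132.  -42.  210.] [-69. -16. 216.]
216 2945 [-137.  -42.  216.] [-65. -15. 222.]
222 5752 [-139.  -39.  222.] [-61. -16. 228.]
228 2727 [-138.  -39.  228.] [-62. -12. 234.]
234 3200 [-136.  -38.  234.] [-65. -12. 240.]
```

Flick 3 is done. The line is at the top: its y is -0.2 mm against the pointer's +1.0 mm (wrist (288,213) and (327,201)), and the lock is still open. The tab's top spans x from -35 to -28 mm in the grinder frame. Next I lift and move over behind the tab.

{"fn": "jog_arm", "kwargs": {
  "steps": [
    {"tx": 0,"ty": 0,"tz": -20,"turn": 0},
    {"tx": 0,"ty": 0,"tz": -40,"turn": 0},
    {"tx": 0,"ty": 0,"tz": -60,"turn": 0},
    {"tx": 0,"ty": 0,"tz": -60,"turn": 0},
    {"tx": 20,"ty": -6,"tz": -60,"turn": -0.5},
    {"tx": 45,"ty": -14,"tz": -60,"turn": -0.5},
    {"tx": 70,"ty": -22,"tz": -60,"turn": -0.5},
    {"tx": 96,"ty": -29,"tz": -60,"turn": -0.5},
    {"tx": 96,"ty": -29,"tz": -60,"turn": -0.5},
    {"tx": 96,"ty": -29,"tz": -60,"turn": -0.5}
  ]
}}

```text
time: 8.35
eef_pos: [0.5528, 0.0843, 0.2268]
tool_rot: [-3.135, -0.186, 0.004]
force: [0.1, 0.5, 0.6]
finger_gap: 0.0
```

```bash
python3 snap.py 9 wrist scene;  python3 -c "
from h import *
print(tool(G(-5,0,178)))"
```

```text
8.35 [0.55283965 0.08433837 0.22680819] [ -4.    1.3 226.8] [0.1 0.5 0.6] [ 0.3   0.41 -0.67  1.47  0.26  1.35 -0.27]
(array([ 0.2,  0.4, 49.6]), np.float64(0.14))
```

View pics/wrist9.png

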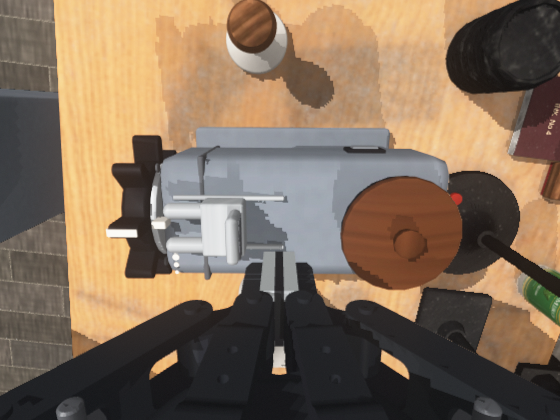

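View pics/scene9.png

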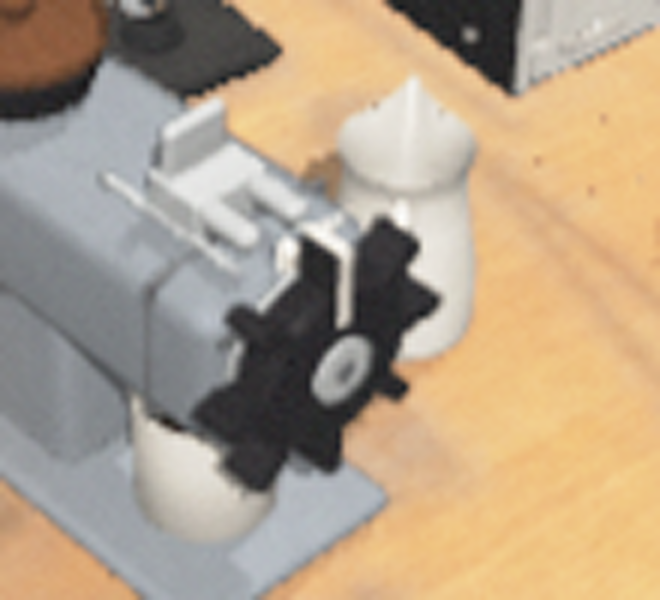

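The line rests upright at the pointer (scene crop (345,270), pointer (290,250)). The finger is behind the tab (wrist (233,235)). Now I lower it.

{"fn": "jog_arm", "kwargs": {
  "steps": [
    {"tx": 0,"ty": 0,"tz": 8,"turn": 0},
    {"tx": 0,"ty": 0,"tz": 16,"turn": 0},
    {"tx": 0,"ty": 0,"tz": 24,"turn": 0},
    {"tx": 0,"ty": 0,"tz": 32,"turn": 0},
    {"tx": 0,"ty": 0,"tz": 39,"turn": 0},
    {"tx": 0,"ty": 0,"tz": 44,"turn": 0},
    {"tx": 0,"ty": 0,"tz": 47,"turn": 0},
    {"tx": 0,"ty": 0,"tz": 48,"turn": 0},
    {"tx": 0,"ty": 0,"tz": 48,"turn": 0},
    {"tx": 0,"ty": 0,"tz": 48,"turn": 0}
  ]
}}

```text
time: 9.28
eef_pos: [0.5531, 0.0836, 0.1806]
tool_rot: [-3.136, -0.184, -0.001]
force: [-0.6, 0.5, 0.1]
finger_gap: 0.0001
```

```bash
python3 snap.py 10 wrist scene;  python3 -c "
from h import *
print(tool(G(-34,0,178)))"
```

```text
9.2833 [0.55309168 0.08356461 0.18059317] [ -3.9   0.5 180.6] [-0.6  0.5  0.1] [ 0.3   0.44 -0.66  1.55  0.28  1.25 -0.29]
(array([-30.2,   0.4,   2.7]), np.float64(0.11))
```

View pics/wrist10.png

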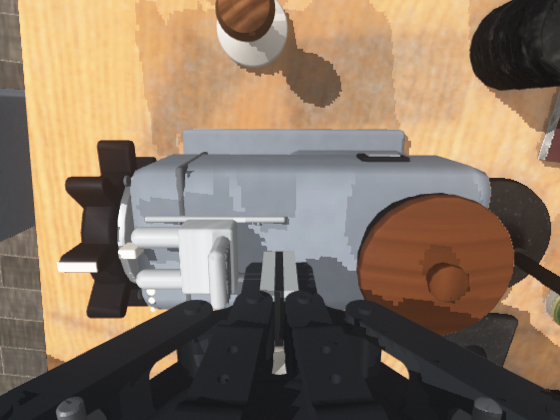

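The finger stands free between the tab (wrist (218,265)) and the loading cup. Now I push forward at 3 mm per row, with 2 mm lower as well.

{"fn": "jog_arm", "kwargs": {
  "steps": [
    {"tx": -3,"ty": 0,"tz": 1,"turn": 0},
    {"tx": -6,"ty": 0,"tz": 2,"turn": 0},
    {"tx": -9,"ty": 0,"tz": 2,"turn": 0},
    {"tx": -12,"ty": 0,"tz": 2,"turn": 0},
    {"tx": -15,"ty": 0,"tz": 2,"turn": 0},
    {"tx": -18,"ty": 0,"tz": 2,"turn": 0},
    {"tx": -21,"ty": 0,"tz": 2,"turn": 0},
    {"tx": -24,"ty": 0,"tz": 2,"turn": 0},
    {"tx": -27,"ty": 0,"tz": 2,"turn": 0},
    {"tx": -29,"ty": 0,"tz": 2,"turn": 0}
  ]
}}

```text
time: 10.22
eef_pos: [0.5236, 0.0801, 0.1784]
tool_rot: [3.136, 0.184, 0.0]
force: [0.2, -0.3, -0.7]
finger_gap: 0.0001
```

```bash
python3 snap.py 11 wrist scene;  python3 -c "
from h import *
print(tool(G(-38,0,178)))
W=cloud(load('wrist11'));Q=((W-O)@np.stack([ex,ey,ez],1))*1000
v,u=np.mgrid[:420,:560]
m=(Q[...,2]>188)&(Q[...,2]<197)&(abs(Q[...,1])<16)&(Q[...,0]>-70)&(Q[...,0]<20)&(v<300)&(u<262)
P=Q[m];print(len(P),np.percentile(P,[2,50,98],axis=0).round(1).tolist())"
```

```text
10.2167 [0.52363596 0.08006643 0.17836615] [-33.5   0.4 178.4] [ 0.2 -0.3 -0.7] [ 0.33  0.38 -0.68  1.63  0.25  1.22 -0.28]
(array([-4.2,  0.3,  0.4]), np.float64(0.11))
861 [[-54.4, -5.2, 188.3], [-50.5, 6.7, 192.6], [-41.8, 13.5, 195.9]]
```

View pics/wrist11.png

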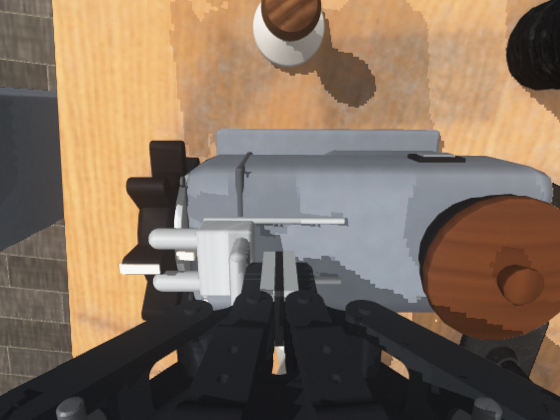

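View pics/scene11.png

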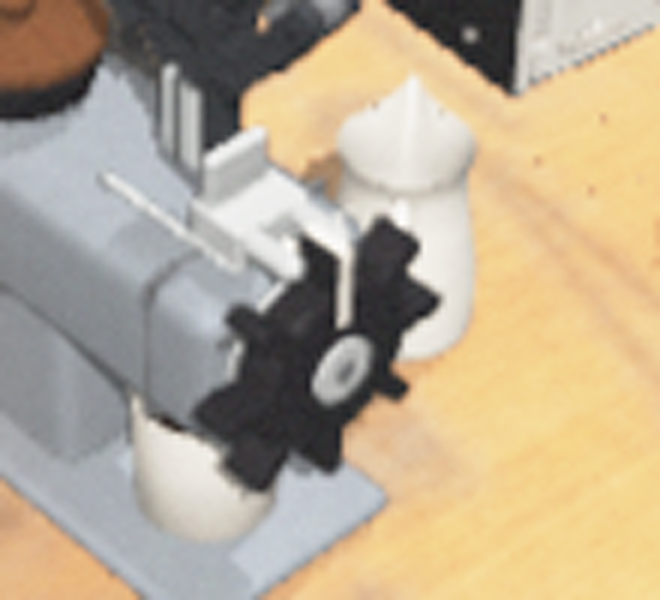

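The slide has gone about 19 mm: the tab's front face is at x -54.4 mm, and the prongs straddle the marked lobe (wrist (150,240) and (155,282)). I push on slowly, watching the force.

{"fn": "jog_arm", "kwargs": {
  "steps": [
    {"tx": -1,"ty": 0,"tz": 0,"turn": 0},
    {"tx": -1.5,"ty": 0,"tz": 0,"turn": 0},
    {"tx": -2,"ty": 0,"tz": 0,"turn": 0},
    {"tx": -2.5,"ty": 0,"tz": 0,"turn": 0},
    {"tx": -3,"ty": 0,"tz": 0,"turn": 0},
    {"tx": -3,"ty": 0,"tz": 0,"turn": 0},
    {"tx": -3,"ty": 0,"tz": 0,"turn": 0},
    {"tx": -3,"ty": 0,"tz": 0,"turn": 0},
    {"tx": -3,"ty": 0,"tz": 0,"turn": 0},
    {"tx": -3,"ty": 0,"tz": 0,"turn": 0}
  ]
}}

```text
time: 11.15
eef_pos: [0.5222, 0.0798, 0.1785]
tool_rot: [-3.136, -0.183, -0.004]
force: [5.0, 1.2, -1.4]
finger_gap: -0.0004
```

```bash
cat > tab.py <<'E'
import sys
from h import *
W=cloud(load(sys.argv[1]));Q=((W-O)@np.stack([ex,ey,ez],1))*1000
v,u=np.mgrid[:420,:560]
m=(Q[...,2]>188)&(Q[...,2]<197)&(abs(Q[...,1])<16)&(Q[...,0]>-70)&(Q[...,0]<-36)&(v<300)&(u<262)
P=Q[m];print('tab',len(P),np.percentile(P,[2,50,98],axis=0).round(1).tolist())
E
python3 snap.py 12 wrist scene; python3 tab.py wrist12
```

```text
11.15 [0.52216945 0.07977306 0.17854425] [-35.    0.2 178.5] [ 5.   1.2 -1.4] [ 0.33  0.38 -0.68  1.64  0.25  1.21 -0.28]
tab 846 [[-55.7, -5.4, 188.5], [-51.8, 6.6, 192.6], [-43.4, 13.4, 196.0]]
```

{"fn": "jog_arm", "kwargs": {
  "steps": [
    {"tx": -0.5,"ty": 0,"tz": 0,"turn": 0},
    {"tx": -1,"ty": 0,"tz": 0,"turn": 0},
    {"tx": -1.5,"ty": 0,"tz": 0,"turn": 0},
    {"tx": -2,"ty": 0,"tz": 0,"turn": 0},
    {"tx": -2,"ty": 0,"tz": 0,"turn": 0},
    {"tx": -2,"ty": 0,"tz": 0,"turn": 0},
    {"tx": -2,"ty": 0,"tz": 0,"turn": 0},
    {"tx": -2,"ty": 0,"tz": 0,"turn": 0},
    {"tx": -2,"ty": 0,"tz": 0,"turn": 0},
    {"tx": -2,"ty": 0,"tz": 0,"turn": 0}
  ]
}}

```text
time: 12.08
eef_pos: [0.522, 0.0797, 0.1787]
tool_rot: [-3.135, -0.183, -0.01]
force: [9.1, 1.2, -4.6]
finger_gap: -0.0002
```

```bash
python3 snap.py 13 wrist scene; python3 tab.py wrist13
```

```text
12.0833 [0.52196837 0.07971017 0.17873795] [-35.2   0.2 178.7] [ 9.1  1.2 -4.6] [ 0.33  0.37 -0.68  1.64  0.25  1.21 -0.28]
tab 815 [[-55.8, -5.8, 188.6], [-52.0, 6.6, 192.6], [-43.6, 13.4, 195.9]]
```

At 9 N the slide moved only 0.2 mm, so it is hard on its stop. I back off, lift clear and check.

{"fn": "jog_arm", "kwargs": {
  "steps": [
    {"tx": 5,"ty": 0,"tz": 0,"turn": 0},
    {"tx": 14,"ty": 0,"tz": 0,"turn": 0},
    {"tx": 22,"ty": 0,"tz": 0,"turn": 0},
    {"tx": 22,"ty": 0,"tz": -5,"turn": 0},
    {"tx": 22,"ty": 0,"tz": -20,"turn": 0},
    {"tx": 22,"ty": 0,"tz": -40,"turn": 0},
    {"tx": 22,"ty": 0,"tz": -60,"turn": 0},
    {"tx": 22,"ty": 0,"tz": -75,"turn": 0},
    {"tx": 22,"ty": 0,"tz": -75,"turn": 0},
    {"tx": 22,"ty": 0,"tz": -75,"turn": 0}
  ]
}}

```text
time: 13.02
eef_pos: [0.541, 0.0824, 0.2541]
tool_rot: [-3.136, -0.184, -0.001]
force: [0.5, -0.3, -0.9]
finger_gap: -0.0001
```

```bash
python3 snap.py 14 wrist scene
python3 - <<'E'
from h import *
W=cloud(load('wrist14'));Q=((W-O)@np.stack([ex,ey,ez],1))*1000
v,u=np.mgrid[:420,:560]
m=(Q[...,2]>189)&(Q[...,2]<197)&(abs(Q[...,1])<25)&(Q[...,0]>-75)&(Q[...,0]<20)&(v<250)
print(cv2.minAreaRect(Q[m][:,:2].astype(np.float32)))
E
```

```text
13.0167 [0.54099407 0.08241394 0.25406571] [-16.    0.7 254.1] [ 0.5 -0.3 -0.9] [ 0.32  0.37 -0.68  1.46  0.23  1.4  -0.26]
((-52.152687072753906, -0.15735626220703125), (7.7720136642456055, 27.638622283935547), 0.02675679698586464)
```

View pics/wrist14.png

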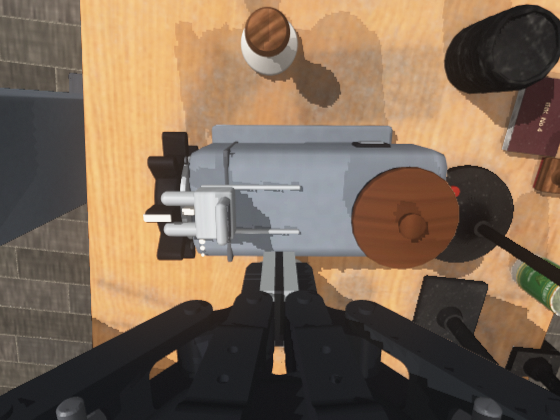

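View pics/scene14.png

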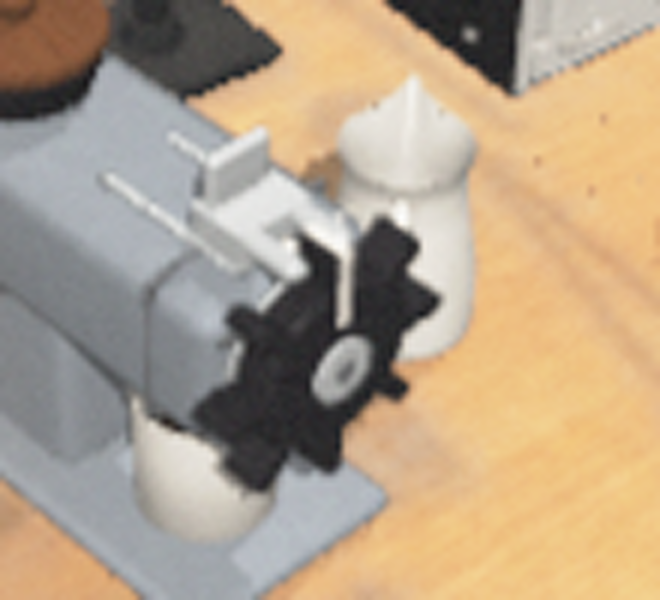

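The fork straddles the marked lobe (prongs at wrist (180,198) and (180,229), line at (158,217)). The tab has moved 20.8 mm from an opening of 0 to 1 mm, and the robot is clear.

```bash
python3 -c "
from station import arm
print(arm.sign_off())"
```

```text
the job is handed in; nothing more can be done
None
```

The job is handed in: the white line is at the pointer and the lock slide is home. `sign_off` reports no verdict, so this rests on my own checks.

- **Wheel:** it started 3 clicks short. I flicked it one click at a time with the shut fingertip, checking the camera after each. After the third flick the line was within about 1 mm of the pointer sideways, and it was still upright in the last picture.
- **Lock slide:** I pushed it forward by its tab until the force rose to about 9 N and it moved only 0.2 mm more. The tab travelled 20.8 mm by camera, from a start of 0 to 1 mm, with calibration good to about 2 mm. The fork's prongs sit either side of the marked lobe.
- **Forces and time:** the arm was clear of everything by about 13 s. The largest force I read was about 10 N, but I only read it at the end of each move.
- **Loose things:** I did not measure their final positions. The tamper, pitcher and cup look unmoved in the pictures. The portafilter was out of view in the last pictures, but the arm stayed well above it.
- **Disagreements:** one move call was refused for a missing "turn" value and moved nothing. No check failed or disagreed.

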